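# Twist-check the loose sample bottle and set it aside

## Robot

A 7-joint arm with a two-finger parallel gripper is mounted at the origin on the work surface. World frame = base frame: x ahead of the robot, y to its left, z up, the work surface at z = 0. Lengths are in m, angles in rad, forces in N, time in s.
With the tool pointing down it reaches from about 0.4 to 0.85 m from the base axis. Payload 4.5 kg.
Tool frame: the origin (TCP) lies midway between the tips of the shut fingers; the grasp point (between the pads) lies 19 mm behind it; z points along the fingers, y is the direction in which the jaws open and shut (so a half turn about z gives the same grasp; the last joint's range is limited). The gripper opens to 88 mm and grips with 3 to 60 N. Pads are 18 mm wide; open, the fingers measure 123 mm over their backs; the gripper's body (75 mm by 187 mm) begins 45 mm behind the grasp point.
Start: joints at [1.328, 0.689, -0.195, 1.565, 0.157, 0.902, -0.215], TCP at [0.171, -0.601, 0.239] pointing down, gripper open.
Joint ranges: [-3.01, 3.01], [-0.46, 2.08], [-1.47, 1.51], [0.13, 2.56], [-1, 4.14], [0.04, 2.09], [-2.66, 2.66]. Speed limits (rad/s): [2.57, 2.57, 3.14, 3.14, 3.14, 3.14, 3.14].

## Interface

Orientations are given as a unit quaternion [x, y, z, w].
In Python, from plant import get_state, snapshot, finish_job, find_in gives the robot as it stands.
- The arm moves only by the shell command python3 -m creep 'ROWS' [OPENING] [FORCE]. ROWS is JSON, one flat list of numbers, 6 for each row, row after row: the shift along the tool's x, y, z in mm, then the turn, a rotation vector about the tool's x, y, z in degrees. In form: [tx, ty, tz, wx, wy, wz, tx, ty, tz, wx, wy, wz, ...]. A call has 1 to 5 rows; each row shifts and turns the pose as measured when the row begins, along the tool's axes as they then stand; what a row does not reach is not made up. A row lasts 1/12 s, in which the tool goes at most 41.7 mm and 7.16 degrees, less where a joint would pass 70% of its speed; a pose out of reach is approached as far as the arm can. A call is refused whole if a number of a shift passes 41.7 or a number of a turn 7.16, either way. A call with a gripper value outside its range is refused whole. OPENING is the finger opening in mm, from 0 to 88.1, set as the call begins (- or left out, the last holds). The fingers move at their own pace and stop on an object; FORCE is the grip in N (left out, the last holds). Time passes only in rows, so rows that do not move let the fingers close. It gives the time, the measured TCP pose, the force and the opening at its end, in the units of the state.
- get_state(): the state, without advancing time (a new reading comes with each control period).
- snapshot(name): name is "scene" or "top"; returns a dict with "color" (400x640x3 uint8, red, green, blue), "intrinsics" (3x3 intrinsics, pixels), "extrinsics" (4x4, takes a point from world to camera coordinates). Camera axes: x right, y down, z forward; pixel columns grow to the right and rows downward; lengths in m; the calibration is good to about 2 mm. A picture is of the moment at which its call begins. There is no depth.
- finish_job(): hands the job in, once; it reports no verdict.
Trained networks look in the newest picture that a camera, given by its name, has taken for a name from the list of things; names that differ only in an ending like _2 or _b are one class to them, and where a whole thing is asked for, a point or a joint stands for the part that bears it (a point fixed in the world has none). Each returns a list of dicts, best first, with "score" (0 to 1); they miss things now and then, are a little off and sometimes report something else, mostly with a low value. They report only what shows in the picture. A call takes as long as a camera call. They do not tell look-alikes from the thing itself.
- find_in(thing, camera): "xy" ([column, row] in pixels, amid what is visible of it).
The state is a dict: "clock": time; "q": joint angles; "qd": joint speeds; "joint_torque": joint torques, N m; "tool_pos": TCP position; "eef_rot": TCP orientation; "contact_force": force on the tool from outside, world axes, zero at the start; "moment": the same for the moment, N m; "opening": opening from 0.0 (shut) to 1.0 (fully open).
Only numpy, scipy, OpenCV 4.12 (cv2) and the standard library are available. Lean on these libraries where they do the work, as an engineer would, in place of code of your own. Each camera call takes 0.05 s, during which the arm holds its last target.

## Task

One of the three sample bottles in the grey rack has a loose cap: the cap stands proud so that an orange ring shows under it, and its white pointer no longer points at the black mark on the bottle's shoulder. While the bottle stands in the rack, gently twist that cap about a quarter turn anticlockwise (seen from above) to confirm that it is loose, without leaning hard on the bottle or unscrewing the cap much further; then set that bottle down (do not drop it) upright on the floor of the red rework tray and let go. Leave the two tight bottles in the rack.

Things in the scene. Friction and masses are not known exactly. Their poses are not given: they have to be found in the camera images.
- loose_bottle: Bottle with the loose cap, 0.1-0.2 kg. Origin: underside centre, z up, +x to the black mark. Off-white square body 50x50 mm to z 66, shoulder to 73, neck 25 wide; orange ring at z 73-92, 31 wide, flaring to 41 at its foot; round blue cap 34 wide at z 92-118. Stands in a rack pocket square to the rack; play lets it turn about 5 degrees. May be lifted by the cap, which turns but does not come off.
- cap (a joint): Turn of the loose cap on its bottle, rad, about the bottle's z. 0 = tight, white pointer over the black mark; grows anticlockwise seen from above (unscrewing). Starts at 0.15 to 0.5, stop at 2.8, stays where it is left, needs only about 0.04 N m to turn. The cap does not rise as it turns.
- cap_top (a point): Centre of the loose cap's top face, 118 mm above the bottle's underside; z up, +x along the white pointer on the top face. Ribbed blue cylinder 34 mm wide; its side reaches from here to 26 mm below, then 13 mm of narrower ring, then the ring's foot and the shoulder spread wider.
- tight_bottle_a: Bottle of the same kind, 0.15 kg, with a tight cap: no orange ring, pointer over the black mark, cap fixed, at 80 to 106 mm above the underside. Origin at the centre of the underside, z up. Stands in another rack pocket and stays there.
- tight_bottle_b: Another tight bottle, exactly like tight_bottle_a, in the remaining rack pocket. It stays there.
- rack: Grey fixed bottle rack, 80 x 280 x 30 mm (x, y, z), three square pockets 54 mm wide and 22 mm deep in a row along its y, 90 mm apart, the middle one at the centre; pocket floors 8 mm above its underside. Origin: centre of its underside, z up.
- rework_tray: Red fixed open tray, 130 x 150 mm (x, y), rim 25 mm high, walls and floor 4 mm thick. Origin: centre of its underside, on the bench, z up. Beside the rack, left or right at random; a blue tray of the same size (stays empty) is on the other side. A fixed blue box of yellow pipette tips, 85 x 120 x 52 mm, is between robot and rack.
There are look-alikes about, which are no part of the job. What is shaped like the tight_bottle_a but green or yellow is not meant.

How it is judged:
On the way:
1. the loose cap has been twisted anticlockwise (past 1.0 rad) while its bottle stands in the rack (value of joint cap above 1 rad and z of loose_bottle in the frame of rack below 0.018 m and x of loose_bottle in the frame of rack between -0.02 and 0.02 m and angle between loose_bottle's own z axis and vertical below 0.17 rad), for 0.2 s.
At the end, for the whole second after the job is handed in: The loose bottle stands upright (within 6 degrees), released and at rest, on the floor of the red rework tray, wholly inside its walls; its cap still stands twisted to between 1.0 and 2.6 rad; both tight bottles stand upright (within 10 degrees) within 15 mm of where they were in the rack (x of loose_bottle in the frame of rework_tray between -0.045 and 0.045 m and y of loose_bottle in the frame of rework_tray between -0.055 and 0.055 m and z of loose_bottle in the frame of rework_tray between 0 and 0.012 m and angle between loose_bottle's own z axis and vertical below 0.1 rad and linear speed of loose_bottle below 0.02 m/s and angular speed of loose_bottle below 0.2 rad/s and value of joint cap between 1 and 2.6 rad and distance of each of tight_bottle_a, tight_bottle_b from where it was at the start of the episode below 0.015 m and angle between each of tight_bottle_a, tight_bottle_b's own z axis and vertical below 0.17 rad); the robot touches nothing.
It fails at once if a tight bottle is taken out of its place (moved over 30 mm) or tipped (distance of any of tight_bottle_a, tight_bottle_b from where it was at the start of the episode above 0.03 m or angle between any of tight_bottle_a, tight_bottle_b's own z axis and vertical above 0.35 rad).
It fails at once if the loose cap is unscrewed too far (past 2.6 rad) (value of joint cap above 2.6 rad).
It fails at once if the loose bottle is pressed or wrenched hard in the rack (over 50 N) (contact force between loose_bottle and rack above 50 N).
It fails at once if the loose bottle is tipped over (more than 45 degrees) (angle between loose_bottle's own z axis and vertical above 0.8 rad).
It fails at once if the loose bottle is dropped or slammed into the tray (faster than 0.5 m/s within 30 mm of its floor, or over 50 N) ((horizontal distance between loose_bottle and rework_tray below 0.07 m and height (world z) of loose_bottle below 0.034 m and linear speed of loose_bottle above 0.5 m/s) or contact force between loose_bottle and rework_tray above 50 N).
It also fails if it takes over 42 s, if anything falls off the work surface, if the arm or the gripper's body presses on something with over 40 N, if the wrist force passes 120 N, or if a joint passes its speed limit or range.

## Working session

There is one attempt and no reset: what is moved stays moved. The work goes in short steps, Python scripts to look and compute and a shell command to move; the robot and the scene stay as the last step left them, time stands still between calls to the robot, and variables do not carry over. Pictures are saved under pics/ and viewed, and the job is handed in when it is done.

```bash
ls; mkdir -p pics; python3 - <<'E'
from plant import *
import cv2
s=get_state(); print({k:s[k] for k in('clock','tool_pos','eef_rot','contact_force','opening')})
for c in('scene','top'):
    d=snapshot(c); cv2.imwrite(f'pics/{c}0.png',d['color'][:,:,::-1]); print(c,d['intrinsics'],d['extrinsics'])
    for t in('loose_bottle','cap_top','tight_bottle_a','rack','rework_tray'):
        print(t,[(r['xy'],round(r['score'],2)) for r in find_in(t,c)])
print(get_state()['clock'])
E
```

```text
pics
{'clock': 0.0, 'tool_pos': array([ 0.17054967, -0.60061144,  0.2378777 ]), 'eef_rot': array([ 9.90432845e-01,  1.37992360e-01, -2.10435319e-04, -9.18159324e-04]), 'contact_force': array([0.17780446, 0.60172017, 0.02658445]), 'opening': 0.9987447910112338}
scene [[415.85948142   0.         320.73874147]
 [  0.         415.85948142 200.98154001]
 [  0.           0.           1.        ]] [[-0.14891897  0.98879632  0.01024562  0.07986513]
 [ 0.82322195  0.12970938 -0.55270344 -0.4614187 ]
 [-0.54784008 -0.07387361 -0.83331503  1.33130522]
 [ 0.          0.          0.          1.        ]]
loose_bottle [([301.0, 222.1], 0.76)]
cap_top [([302.8, 211.4], 0.66), ([301.3, 222.4], 0.49)]
tight_bottle_a [([333.1, 178.1], 0.94), ([343.8, 221.1], 0.76), ([211.3, 202.8], 0.76), ([263.4, 221.1], 0.56), ([241.7, 279.1], 0.56), ([195.3, 259.8], 0.56)]
rack [([306.1, 238.1], 0.9)]
rework_tray [([437.8, 185.4], 0.95)]
top [[445.01494115   0.         312.8480188 ]
 [  0.         445.01494115 201.05879183]
 [  0.           0.           1.        ]] [[-0.00256776 -0.99997937  0.00588764  0.00644768]
 [-0.98976091  0.00170119 -0.14272508  0.65275325]
 [ 0.14271212 -0.00619384 -0.98974486  0.97443459]
 [ 0.          0.          0.          1.        ]]
loose_bottle [([322.2, 195.8], 0.96)]
cap_top [([324.8, 192.0], 0.49)]
tight_bottle_a [([419.0, 213.5], 0.96), ([283.1, 204.3], 0.94), ([305.9, 259.4], 0.86), ([410.0, 147.5], 0.85), ([367.5, 137.3], 0.73), ([361.2, 190.7], 0.6)]
rack [([311.6, 203.3], 0.79)]
rework_tray [([188.3, 282.4], 0.84)]
0.6
```

```bash
python3 - <<'E'
import cv2
for c in('scene','top'):
    a=cv2.imread(f'pics/{c}0.png')
    cv2.imwrite(f'pics/{c}0v.png',cv2.resize(a,(800,500)))
a=cv2.imread('pics/top0.png')[150:250,240:400]; cv2.imwrite('pics/top0c.png',cv2.resize(a,None,fx=5,fy=5,interpolation=cv2.INTER_CUBIC))
a=cv2.imread('pics/scene0.png')[170:270,230:390]; cv2.imwrite('pics/scene0c.png',cv2.resize(a,None,fx=5,fy=5,interpolation=cv2.INTER_CUBIC))
E
```

```text
(no output)
```

View pics/top0v.png

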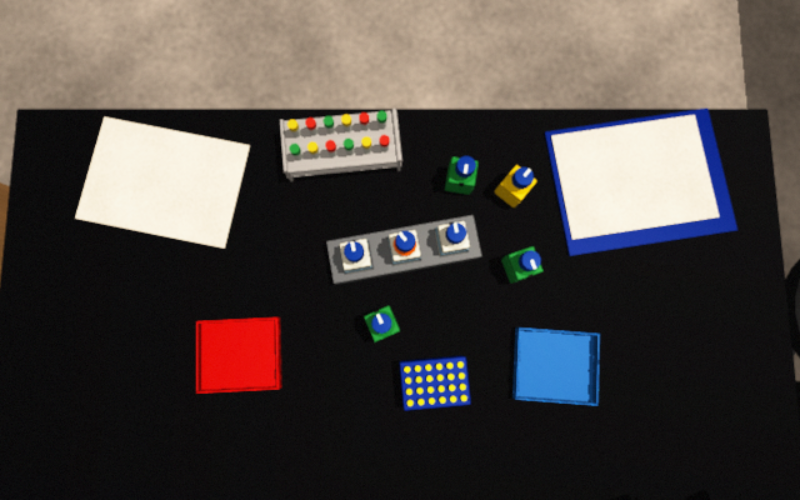

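View pics/scene0v.png

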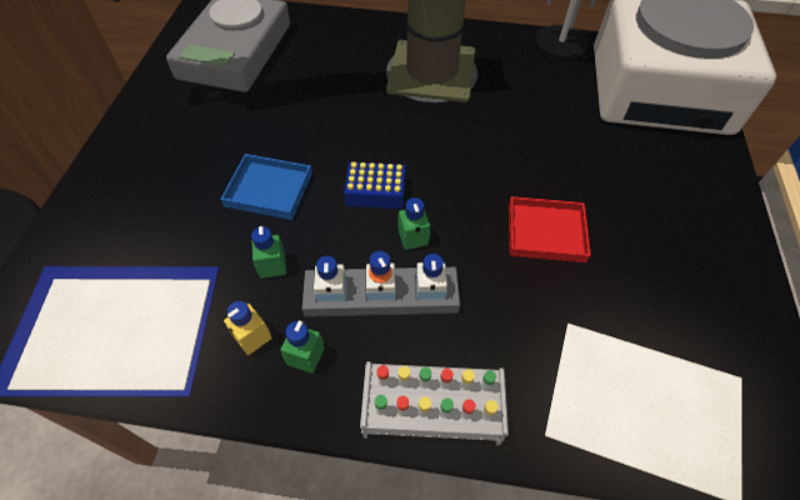

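View pics/top0c.png

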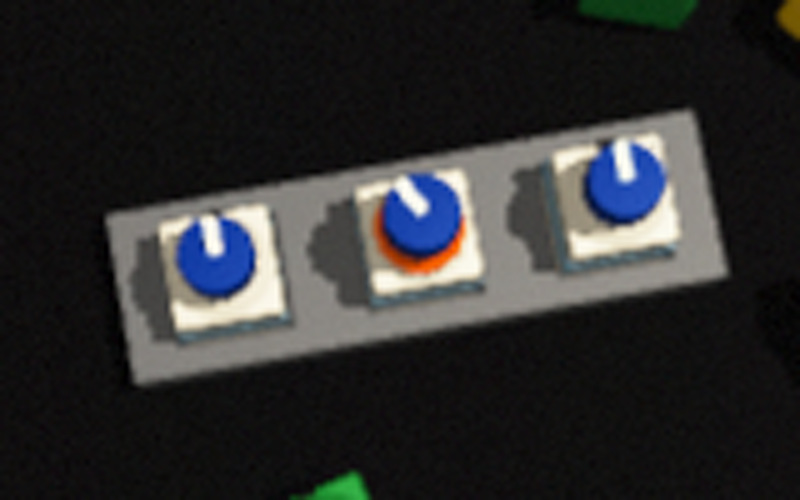

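View pics/scene0c.png

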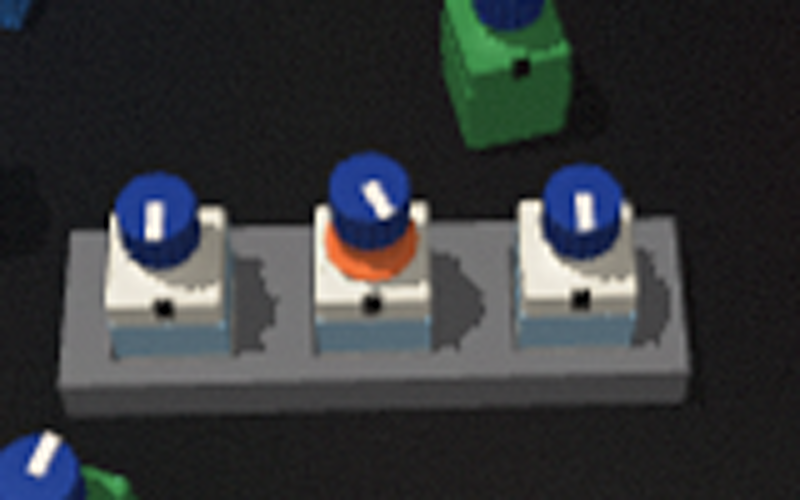

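The loose bottle is the middle one. Candidates in the top picture are the white-bodied bottles at about (283,200), (324,192) and (365,185). Only the middle one shows an orange ring and has its pointer off the mark, and the enlarged crop confirms it. The green and yellow bottles are look-alikes. The red tray is at about (190,284). Next I work out positions.

```bash
cat > h.py <<'E'
import numpy as np, cv2
from plant import *
from scipy.spatial.transform import Rotation as R
def ray(d,uv):
    E=np.array(d['extrinsics']);K=np.array(d['intrinsics']);r=E[:3,:3]
    c=-r.T@E[:3,3]; v=r.T@np.linalg.inv(K)@np.array([uv[0],uv[1],1]); return c,v
def atz(d,uv,z):
    c,v=ray(d,uv); return c+v*(z-c[2])/v[2]
def proj(d,p):
    E=np.array(d['extrinsics']);K=np.array(d['intrinsics']);q=K@(E[:3,:3]@np.array(p)+E[:3,3]);return q[:2]/q[2]
def tri(d1,u1,d2,u2):
    A=[];b=[]
    M=np.zeros((3,3));w=np.zeros(3)
    for d,u in((d1,u1),(d2,u2)):
        c,v=ray(d,u);v=v/np.linalg.norm(v);P=np.eye(3)-np.outer(v,v);M+=P;w+=P@c
    return np.linalg.solve(M,w)
def pose():
    s=get_state();Rm=R.from_quat(s['eef_rot']).as_matrix();return s,np.array(s['tool_pos']),Rm
def togo(p,yaw=None):
    """shift in tool axes mm to p; yaw = wanted world direction (rad) of jaw axis (tool y), mod pi"""
    s,t,Rm=pose();print('t',round(s['clock'],2),'tcp',t.round(4),'q',np.round(s['q'],2),'F',np.round(s['contact_force'],1),'op',round(s['opening']*88.1,1))
    print('tool shift mm',(Rm.T@(np.array(p)-t)*1e3).round(1),'tilt deg',np.degrees(np.arccos(-Rm[2,2])).round(2),'jaw yaw',np.degrees(np.arctan2(Rm[1,1],Rm[0,1])).round(2), 'x axis yaw',np.degrees(np.arctan2(Rm[1,0],Rm[0,0])).round(2))
    w=R.from_matrix(Rm).as_matrix(); n=np.cross(Rm[:,2],[0,0,-1]); print('level rotvec tool deg',np.degrees(Rm.T@n).round(2))
E
python3 - <<'E'
from h import *
s=snapshot('scene');t=snapshot('top')
print('cap tri',tri(t,(324.4,192.4),s,(304,207.2)))
print('cap z.126',atz(t,(324.4,192.4),.126),atz(s,(304,207.2),.126))
cs=[(240+x/5,150+y/5) for x,y in((107,213),(693,110),(728,275),(136,384))]
P=np.array([atz(t,c,.03) for c in cs]);print('rack',P.round(4),P.mean(0)[:2]);
e=P[0]-P[1];print(np.linalg.norm(e),np.linalg.norm(P[0]-P[3]),'y axis yaw',np.degrees(np.arctan2(e[1],e[0])))
e=P[3]-P[2];print(np.degrees(np.arctan2(e[1],e[0])))
# pointer
a=atz(t,(240+404/5,150+188/5),.126);b=atz(t,(240+422/5,150+212/5),.126);print('pointer yaw',np.degrees(np.arctan2(*(a-b)[1::-1])))
for n,d,z in(('top',t,.025),('scene',s,.025)):
    im=d['color'].astype(int);m=((im[...,0]>130)&(im[...,1]<60)&(im[...,2]<60)).astype(np.uint8)
    k,l,st,ce=cv2.connectedComponentsWithStats(m);i=1+st[1:,4].argmax();pts=np.argwhere(l==i)[:,::-1].astype(np.float32)
    r=cv2.minAreaRect(pts);bx=cv2.boxPoints(r);print(n,st[i],bx.round(0).tolist())
    if n=='top':
        B=np.array([atz(d,c,.02) for c in bx]);print(B.round(3),B.mean(0))
for nm,p in(('sc',(0.,0,0)),):pass
togo([0.65,0,.2])
E
```

```text
cap tri [ 0.66056637 -0.01856238  0.12120998]
cap z.126 [ 0.65986192 -0.01901057  0.126     ] [ 0.66352293 -0.01731911  0.126     ]
rack [[ 0.6754  0.1252  0.03  ]
 [ 0.7241 -0.1502  0.03  ]
 [ 0.6456 -0.1647  0.03  ]
 [ 0.5952  0.1106  0.03  ]] [ 0.66008673 -0.01978257]
0.2796821642497853 0.08144562580032387 y axis yaw 100.0392314854291
100.36732615827839
pointer yaw 36.24996816485831
top [ 157  254   68   61 3781] [[156.0, 255.0], [223.0, 254.0], [224.0, 313.0], [157.0, 314.0]]
[[0.531 0.368 0.02 ]
 [0.534 0.214 0.02 ]
 [0.401 0.207 0.02 ]
 [0.398 0.359 0.02 ]] [0.46602761 0.2869721  0.02      ]
scene [ 407  157   65   48 2284] [[404.0, 199.0], [408.0, 157.0], [474.0, 162.0], [471.0, 204.0]]
t 0.7 tcp [ 0.1708 -0.6012  0.2388] q [ 1.33  0.69 -0.19  1.57  0.16  0.9  -0.22] F [-0.8 -0.4  0.3] op 88.3
tool shift mm [ 625.2 -447.4   38.7] tilt deg 0.01 jaw yaw -74.14 x axis yaw 15.86
level rotvec tool deg [ 0.01 -0.   -0.  ]
```

```bash
python3 -m creep '[32,-22,0,0,0,0,32,-22,0,0,0,0,32,-22,0,0,0,0,32,-22,0,0,0,0,32,-22,0,0,0,0]' 60 10; python3 -c "
from h import *
togo([.661,-.0185,.18])"
```

```text
clock: 1.12
tool_pos: [0.2897, -0.4573, 0.2372]
eef_rot: [0.992, 0.127, -0.003, 0.004]
contact_force: [0.3, 0.5, -0.3]
opening: 0.685
t 1.12 tcp [ 0.2897 -0.4573  0.2372] q [ 1.02  0.58 -0.17  1.83  0.15  0.74 -0.55] F [ 0.3  0.5 -0.3] op 60.3
tool shift mm [ 470.2 -331.6   51.7] tilt deg 0.57 jaw yaw -75.41 x axis yaw 14.58
level rotvec tool deg [0.44 0.36 0.  ]
```

```bash
for i in 1 2; do python3 -m creep '[37,-26,0,0,0,0,37,-26,0,0,0,0,37,-26,0,0,0,0,37,-26,0,0,0,0,37,-26,0,0,0,0]' | head -2; done; python3 -c "
from h import *
togo([.661,-.0185,.18])"
```

```text
clock: 1.53
tool_pos: [0.4246, -0.2975, 0.2362]
clock: 1.95
tool_pos: [0.5591, -0.1382, 0.2353]
t 1.95 tcp [ 0.5591 -0.1382  0.2353] q [ 0.22  0.62 -0.11  1.73  0.11  0.79 -1.26] F [ 1.4  0.2 -0.2] op 60.0
tool shift mm [128.7 -91.2  53.9] tilt deg 0.72 jaw yaw -75.55 x axis yaw 14.45
level rotvec tool deg [ 0.7   0.16 -0.  ]
```

```bash
python3 -m creep '[26,-18,7,0.7,0.2,0,27,-19,7,0,0,0,27,-19,7,0,0,0,27,-19,7,0,0,0,25,-18,7,0,0,0]' | head -2; python3 - <<'E'
from h import *
togo([.661,-.0185,.18])
for c in('top','scene'):
    d=snapshot(c);im=d['color'][:,:,::-1].copy()
    u=[int(x) for x in proj(d,[.661,-.0185,.126])];print(u)
    x,y=u;im=im[y-60:y+60,x-80:x+80];cv2.imwrite(f'pics/{c}1.png',cv2.resize(im,None,fx=5,fy=5,interpolation=cv2.INTER_CUBIC))
E
```

```text
clock: 2.37
tool_pos: [0.6712, -0.004, 0.2017]
t 2.37 tcp [ 0.6712 -0.004   0.2017] q [-0.01  0.79 -0.1   1.46  0.09  0.89 -1.45] F [0.5 0.9 0.2] op 60.1
tool shift mm [-13.7  11.4  21.6] tilt deg 0.44 jaw yaw -75.25 x axis yaw 14.75
level rotvec tool deg [-0.   -0.44 -0.  ]
[324, 191]
[303, 206]
```

View pics/scene1.png

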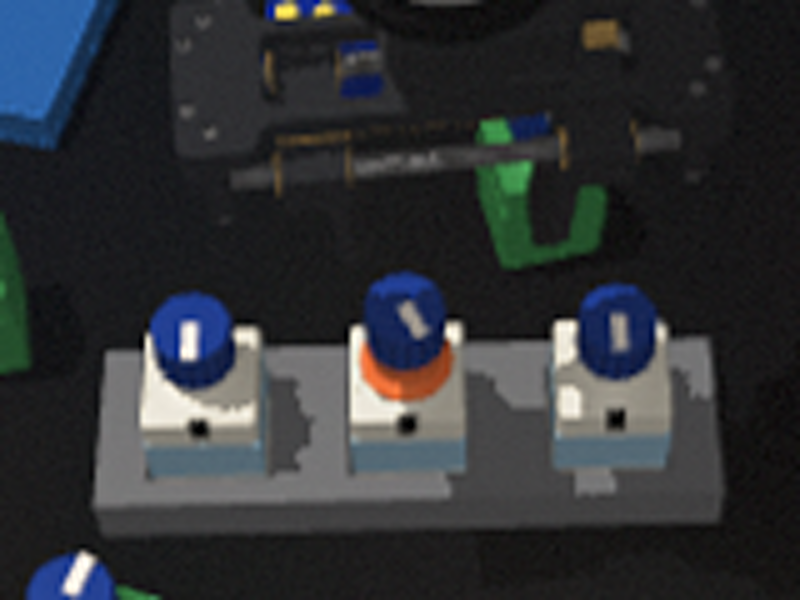

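```bash
python3 -m creep '[-10,8,4,0,-0.4,0,-3,3,4,0,0,0,0,0,0,0,0,0]' | head -2; python3 -c "
from h import *
togo([.661,-.0185,.095])"
```

```text
clock: 2.72
tool_pos: [0.6608, -0.0133, 0.1908]
t 2.72 tcp [ 0.6608 -0.0133  0.1908] q [ 0.    0.79 -0.1   1.5   0.09  0.86 -1.43] F [ 0.  -0.1  0.5] op 60.1
tool shift mm [-1.2  5.5 95.8] tilt deg 0.25 jaw yaw -74.71 x axis yaw 15.29
level rotvec tool deg [-0.24  0.02 -0.  ]
```

```bash
python3 -m creep '[-1,5,18,-0.2,0,0,0,0.5,18,0,0,0,0,0,18,0,0,0,0,0,5,0,0,0,0,0,0,0,0,0]' | head -2; python3 -c "
from h import *
togo([.661,-.0185,.095])"
```

```text
clock: 3.13
tool_pos: [0.6588, -0.03, 0.1326]
t 3.13 tcp [ 0.6588 -0.03    0.1326] q [ 0.02  0.86 -0.09  1.55  0.1   0.74 -1.43] F [0.2 0.7 0. ] op 60.3
tool shift mm [  5.  -10.7  37.5] tilt deg 0.26 jaw yaw -75.44 x axis yaw 14.56
level rotvec tool deg [0.26 0.01 0.  ]
```

```bash
python3 -m creep '[2,-5,0,0,0,0,1,-2,0,0,0,0,0,0,0,0,0,0]' | head -2; python3 -c "
from h import *
togo([.661,-.0185,.095])"
```

```text
clock: 3.38
tool_pos: [0.6603, -0.0244, 0.1348]
t 3.38 tcp [ 0.6603 -0.0244  0.1348] q [ 0.01  0.86 -0.08  1.54  0.1   0.74 -1.44] F [ 0.7 -0.8 -0.1] op 59.8
tool shift mm [ 2.1 -5.8 39.7] tilt deg 0.34 jaw yaw -75.65 x axis yaw 14.35
level rotvec tool deg [ 0.33 -0.08 -0.  ]
```

```bash
python3 -m creep '[2,-5,0,0.3,0,0,0,-2,0,0,0,0,0,0,0,0,0,0]' | head -2; python3 -c "
from h import *
togo([.661,-.0185,.095])"
```

```text
clock: 3.63
tool_pos: [0.6621, -0.0155, 0.1373]
t 3.63 tcp [ 0.6621 -0.0155  0.1373] q [ 0.    0.85 -0.09  1.54  0.1   0.75 -1.45] F [-1.1 -0.7  0.3] op 59.8
tool shift mm [-2.   2.6 42.3] tilt deg 0.33 jaw yaw -75.6 x axis yaw 14.4
level rotvec tool deg [ 0.03 -0.33 -0.  ]
```

```bash
python3 -m creep '[-1,1,10,0,-0.3,0,0,0,10,0,0,0,0,0,10,0,0,0,0,0,6,0,0,0]' | head -2; python3 -c "
from h import *
togo([.661,-.0185,.095])"
```

```text
clock: 3.97
tool_pos: [0.6628, -0.016, 0.1001]
t 3.97 tcp [ 0.6628 -0.016   0.1001] q [-0.    0.91 -0.08  1.55  0.11  0.68 -1.45] F [-0.9  0.2  0.2] op 59.7
tool shift mm [-2.4  1.9  5.1] tilt deg 0.24 jaw yaw -75.54 x axis yaw 14.46
level rotvec tool deg [ 0.06 -0.23  0.  ]
```

```bash
python3 -m creep '[-2,1,4,0,-0.2,0,0,0,1,0,0,0,0,0,0,0,0,0]' | head -2; python3 -m creep '[0,0,0,0,0,0,0,0,0,0,0,0,0,0,0,0,0,0]' 20 10;  python3 -c "
from h import *
togo([.661,-.0185,.095])"
```

```text
clock: 4.22
tool_pos: [0.6587, -0.018, 0.0907]
clock: 4.47
tool_pos: [0.6588, -0.0183, 0.0907]
eef_rot: [0.992, 0.126, -0.003, 0.0]
contact_force: [0.1, -0.1, 0.3]
opening: 0.474
t 4.47 tcp [ 0.6588 -0.0183  0.0907] q [ 0.    0.92 -0.08  1.56  0.11  0.67 -1.45] F [ 0.1 -0.1  0.3] op 41.8
tool shift mm [ 2.1  0.7 -4.3] tilt deg 0.34 jaw yaw -75.57 x axis yaw 14.43
level rotvec tool deg [0.01 0.34 0.  ]
```

```bash
python3 -m creep '[1.5,0.5,-3,0,0.3,0,0,0,0,0,0,0,0,0,0,0,0,0,0,0,0,0,0,0]' 20 10;  python3 -c "
from h import *
togo([.661,-.0185,.095])"
```

```text
clock: 4.8
tool_pos: [0.661, -0.0184, 0.0948]
eef_rot: [0.992, 0.126, 0.001, 0.0]
contact_force: [-0.1, 0.1, -1.5]
opening: 0.379
t 4.8 tcp [ 0.661  -0.0184  0.0948] q [ 0.    0.91 -0.08  1.56  0.11  0.67 -1.45] F [-0.1  0.1 -1.5] op 33.4
tool shift mm [-0.   0.  -0.2] tilt deg 0.08 jaw yaw -75.57 x axis yaw 14.43
level rotvec tool deg [ 0.03 -0.07  0.  ]
```

```bash
python3 -m creep '[0,0,0,0,0,-4,0,0,0,0,0,-4,0,0,0,0,0,-4,0,0,0,0,0,-4]';  python3 -c "
from h import *
togo([.661,-.0185,.095])"
```

```text
clock: 5.13
tool_pos: [0.6608, -0.0187, 0.0948]
eef_rot: [0.964, 0.268, 0.0, 0.001]
contact_force: [-0.1, 0.3, -1.0]
opening: 0.383
t 5.13 tcp [ 0.6608 -0.0187  0.0948] q [ 0.04  0.91 -0.16  1.56  0.2   0.69 -1.24] F [-0.1  0.3 -1. ] op 33.7
tool shift mm [ 0.3 -0.1 -0.2] tilt deg 0.11 jaw yaw -58.96 x axis yaw 31.04
level rotvec tool deg [ 0.11 -0.01  0.  ]
```

```bash
python3 -m creep '[0,0,0,0,0,-5,0,0,0,0,0,-6,0,0,0,0,0,-6,0,0,0,0,0,-6,0,0,0,0,0,-6]';  python3 -c "
from h import *
togo([.661,-.0185,.095])"
```

```text
clock: 5.55
tool_pos: [0.6612, -0.0194, 0.0947]
eef_rot: [0.86, 0.51, 0.0, 0.002]
contact_force: [0.4, 0.6, -1.5]
opening: 0.384
t 5.55 tcp [ 0.6612 -0.0194  0.0947] q [ 0.11  0.92 -0.3   1.55  0.37  0.72 -0.85] F [ 0.4  0.6 -1.5] op 33.8
tool shift mm [ 0.7 -0.6 -0.3] tilt deg 0.21 jaw yaw -28.63 x axis yaw 61.37
level rotvec tool deg [ 0.19  0.09 -0.  ]
```

```bash
python3 -m creep '[0.5,-0.5,0,0.2,0.1,-6,0,0,0,0,0,-6,0,0,0,0,0,-6,0,0,0,0,0,-6,0,0,0,0,0,-6]';  python3 - <<'E'
from h import *
togo([.661,-.0185,.095])
for c in('top','scene'):
    d=snapshot(c);im=d['color'][:,:,::-1].copy()
    x,y=[int(x) for x in proj(d,[.661,-.0185,.126])]
    im=im[y-60:y+60,x-80:x+80];cv2.imwrite(f'pics/{c}2.png',cv2.resize(im,None,fx=5,fy=5,interpolation=cv2.INTER_CUBIC))
E
```

```text
clock: 5.97
tool_pos: [0.6622, -0.02, 0.0947]
eef_rot: [0.69, 0.724, 0.001, 0.001]
contact_force: [0.3, 0.3, -2.3]
opening: 0.381
t 5.97 tcp [ 0.6622 -0.02    0.0947] q [ 0.19  0.95 -0.45  1.54  0.53  0.77 -0.43] F [ 0.3  0.3 -2.3] op 33.5
tool shift mm [ 1.6 -1.1 -0.3] tilt deg 0.15 jaw yaw 2.8 x axis yaw 92.8
level rotvec tool deg [ 0.14  0.06 -0.  ]
```

View pics/scene2.png

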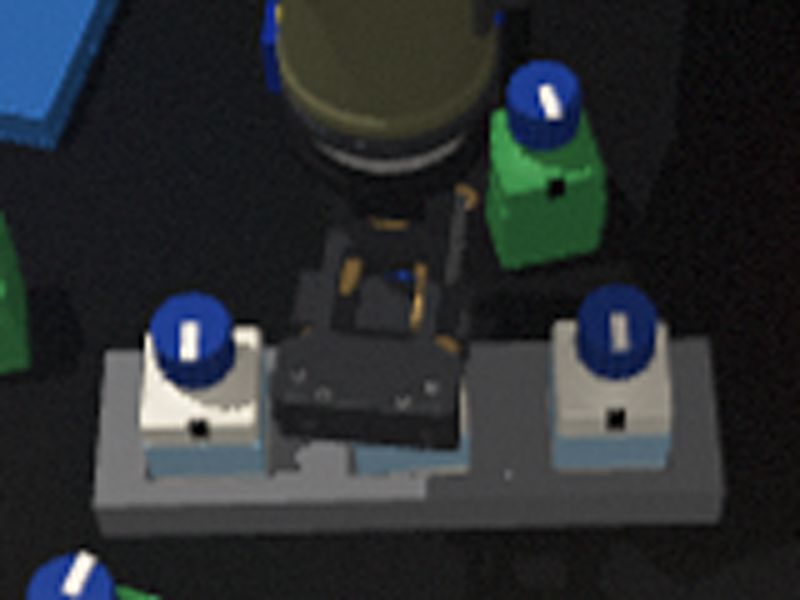

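View pics/top2.png

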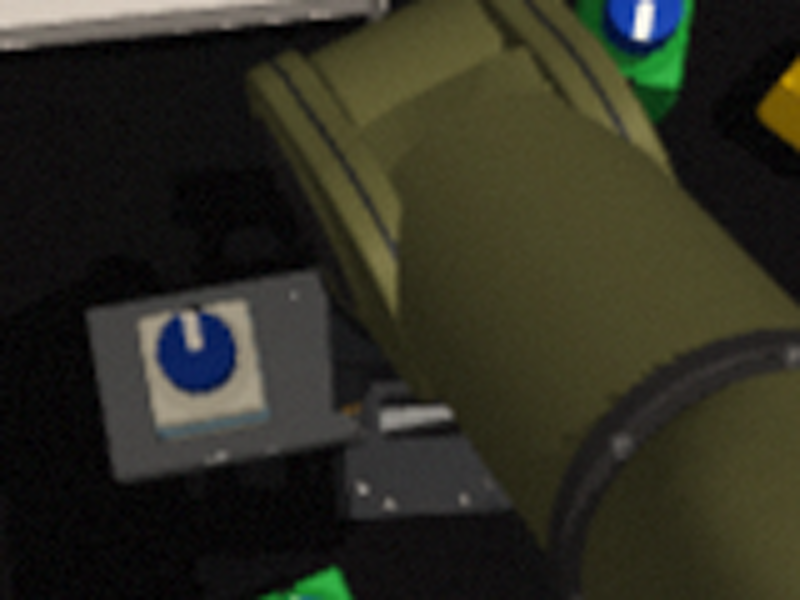

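```bash
python3 -m creep '[0,0,0,0,0,0,0,0,0,0,0,0,0,0,0,0,0,0]' 60 10; python3 -c "
from h import *
togo([.60,-.0185,.17])"
```

```text
clock: 6.32
tool_pos: [0.6621, -0.0207, 0.0948]
eef_rot: [0.694, 0.72, 0.0, 0.001]
contact_force: [0.4, -0.3, -0.3]
opening: 0.584
t 6.32 tcp [ 0.6621 -0.0207  0.0948] q [ 0.19  0.94 -0.44  1.54  0.52  0.77 -0.44] F [ 0.4 -0.3 -0.3] op 51.5
tool shift mm [  4.3 -61.8 -75.3] tilt deg 0.14 jaw yaw 2.04 x axis yaw 92.04
level rotvec tool deg [ 0.12  0.07 -0.  ]
```

```bash
python3 -m creep '[0,0,-10,0,0,0,0,0,-18,0,0,0,0,0,-20,0,0,0,0,0,-15,0,0,0,0,-8,-10,0,0,0]' | head -2;  python3 - <<'E'
from h import *
togo([.60,-.0185,.17])
d=snapshot('scene');im=d['color'][:,:,::-1].copy()
x,y=[int(x) for x in proj(d,[.661,-.0185,.126])]
im=im[y-60:y+60,x-80:x+80];cv2.imwrite('pics/scene3.png',cv2.resize(im,None,fx=5,fy=5,interpolation=cv2.INTER_CUBIC))
E
```

```text
clock: 6.73
tool_pos: [0.6532, -0.0205, 0.1707]
t 6.73 tcp [ 0.6532 -0.0205  0.1707] q [ 0.21  0.84 -0.49  1.53  0.47  0.89 -0.4 ] F [0.7 1.4 0.5] op 60.3
tool shift mm [  3.7 -53.1   0.8] tilt deg 0.14 jaw yaw 1.79 x axis yaw 91.79
level rotvec tool deg [-0.07  0.12  0.  ]
```

View pics/scene3.png

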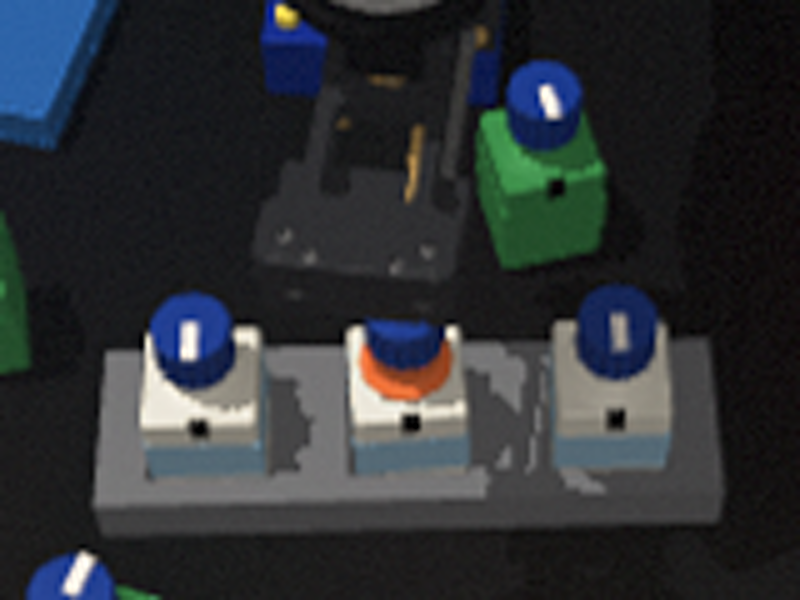

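```bash
python3 -m creep '[0,-15,-5,0,0,0,0,-20,-5,0,0,0,0,-10,0,0,0,0]' | head -2;  python3 - <<'E'
from h import *
togo([.6615,-.0195,.17])
d=snapshot('scene');im=d['color'][:,:,::-1].copy()
x,y=[int(x) for x in proj(d,[.661,-.0185,.126])]
im=im[y-30:y+30,x-40:x+40];cv2.imwrite('pics/scene4.png',cv2.resize(im,None,fx=10,fy=10,interpolation=cv2.INTER_CUBIC))
E
```

```text
clock: 7.03
tool_pos: [0.6061, -0.0215, 0.1846]
t 7.03 tcp [ 0.6061 -0.0215  0.1846] q [ 0.23  0.76 -0.49  1.67  0.47  0.82 -0.44] F [-0.7 -0.8 -0.3] op 60.0
tool shift mm [ 0.3 55.4 14.8] tilt deg 0.22 jaw yaw 1.71 x axis yaw 91.71
level rotvec tool deg [ 0.16  0.15 -0.  ]
```

View pics/scene4.png

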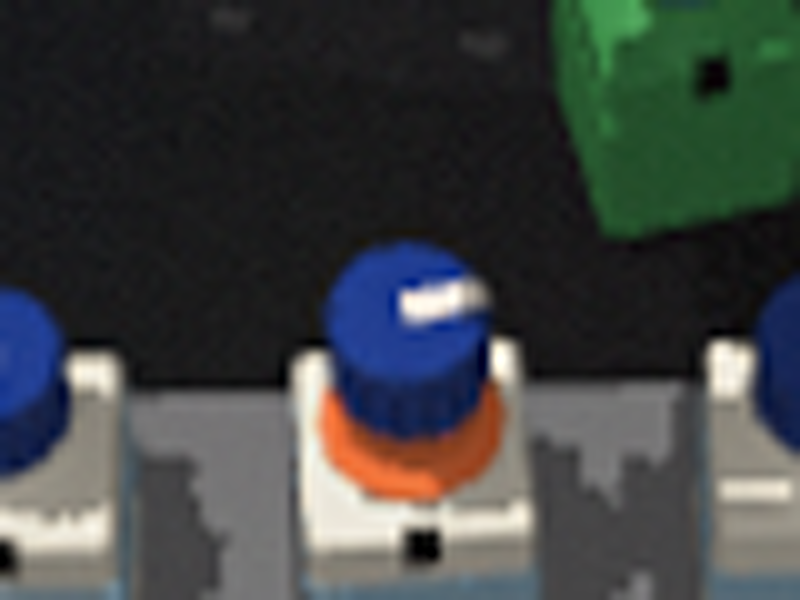

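The pointer now sits at screen right, about 100° anticlockwise from the mark (~1.7 rad), and the bottle still stands in the rack. The twist worked, so I re-grasp.

```bash
python3 -m creep '[0,20,0,0.1,0.1,0,0,20,0,0,0,0,0,10,0,0,0,0,0,0,0,0,0,0]' | head -2;  python3 -c "
from h import *
togo([.6615,-.0195,.095])"
```

```text
clock: 7.42
tool_pos: [0.6526, -0.0211, 0.1842]
t 7.42 tcp [ 0.6526 -0.0211  0.1842] q [ 0.22  0.83 -0.49  1.51  0.46  0.93 -0.39] F [-0.4 -0.5 -0.3] op 60.3
tool shift mm [ 1.6  9.5 89.1] tilt deg 0.4 jaw yaw 1.75 x axis yaw 91.75
level rotvec tool deg [-0.33  0.22  0.  ]
```

```bash
python3 -m creep '[1,8,10,-0.3,0.2,0,0,1,18,0,0,0,0,0,12,0,0,0,0,0,0,0,0,0]' | head -2;  python3 -c "
from h import *
togo([.6615,-.0195,.095])"
```

```text
clock: 7.75
tool_pos: [0.6614, -0.0196, 0.1407]
t 7.75 tcp [ 0.6614 -0.0196  0.1407] q [ 0.2   0.89 -0.47  1.52  0.49  0.85 -0.41] F [-0.3 -1.  -0.3] op 60.0
tool shift mm [ 0.1  0.1 45.7] tilt deg 0.04 jaw yaw 1.73 x axis yaw 91.73
level rotvec tool deg [-0.04  0.01 -0.  ]
```

```bash
python3 -m creep '[0,0,15,0,0,0,0,0,15,0,0,0,0,0,11,0,0,0,0,0,3,0,0,0,0,0,0,0,0,0]' | head -2;  python3 -c "
from h import *
togo([.6615,-.0195,.095])"
```

```text
clock: 8.17
tool_pos: [0.6594, -0.0196, 0.0936]
t 8.17 tcp [ 0.6594 -0.0196  0.0936] q [ 0.19  0.95 -0.44  1.55  0.52  0.77 -0.44] F [-0.9  0.1 -0.5] op 60.0
tool shift mm [ 0.   2.1 -1.4] tilt deg 0.24 jaw yaw 1.76 x axis yaw 91.76
level rotvec tool deg [-0.24  0.   -0.  ]
```

```bash
python3 -m creep '[0,1.5,-1,-0.2,0,0,0,0,0,0,0,0,0,0,0,0,0,0,0,0,0,0,0,0,0,0,0,0,0,0]' 20 20 | head -2; python3 -m creep '[0,0,0,0,0,0,0,0,0,0,0,0]'; python3 -c "
from h import *
togo([.6615,-.0195,.225])"
```

```text
clock: 8.58
tool_pos: [0.6624, -0.0193, 0.0974]
clock: 8.75
tool_pos: [0.6624, -0.0194, 0.0977]
eef_rot: [0.696, 0.718, 0.001, 0.001]
contact_force: [0.3, -0.1, -1.5]
opening: 0.378
t 8.75 tcp [ 0.6624 -0.0194  0.0977] q [ 0.19  0.94 -0.45  1.54  0.52  0.77 -0.44] F [ 0.3 -0.1 -1.5] op 33.3
tool shift mm [-1.000e-01 -4.000e-01 -1.273e+02] tilt deg 0.21 jaw yaw 1.74 x axis yaw 91.74
level rotvec tool deg [ 0.21 -0.01  0.  ]
```

```bash
python3 -m creep '[0,0,-6,0,0,0,0,0,-8,0,0,0,0,0,-10,0,0,0,0,0,-10,0,0,0,0,0,-12,0,0,0]'; python3 -m creep '[0,0,-15,0,0,0,0,0,-20,0,0,0,0,0,-22,0,0,0,0,0,-22,0,0,0,0,0,-12,0,0,0]';  python3 -c "
from h import *
togo([.466,.287,.24])"
```

```text
clock: 9.17
tool_pos: [0.6611, -0.0195, 0.1454]
eef_rot: [0.696, 0.718, 0.0, -0.0]
contact_force: [0.3, -0.0, -2.4]
opening: 0.377
clock: 9.58
tool_pos: [0.6594, -0.0196, 0.246]
eef_rot: [0.696, 0.718, -0.0, -0.0]
contact_force: [0.8, 0.4, -1.6]
opening: 0.38
t 9.58 tcp [ 0.6594 -0.0196  0.246 ] q [ 0.23  0.77 -0.52  1.43  0.41  1.05 -0.35] F [ 0.8  0.4 -1.6] op 33.5
tool shift mm [ 312.5 -183.6    6.1] tilt deg 0.05 jaw yaw 1.82 x axis yaw 91.82
level rotvec tool deg [-0.05  0.   -0.  ]
```

```bash
for i in 1 2; do python3 -m creep '[22,-13,0,0,0,0,24,-14,0,0,0,0,24,-14,0,0,0,0,24,-14,0,0,0,0,24,-14,0,0,0,0]' | head -2; done;  python3 - <<'E'
from h import *
togo([.466,.287,.12])
d=snapshot('top');cv2.imwrite('pics/top5.png',d['color'][:,:,::-1])
E
```

```text
clock: 10.0
tool_pos: [0.5907, 0.0912, 0.2564]
clock: 10.42
tool_pos: [0.515, 0.2129, 0.2617]
t 10.42 tcp [0.515  0.2129 0.2617] q [-0.17  0.6  -0.52  1.75  0.39  0.88 -0.85] F [-0.3 -0.6 -2. ] op 33.2
tool shift mm [ 75.6 -50.8 140.2] tilt deg 1.22 jaw yaw 0.83 x axis yaw 90.83
level rotvec tool deg [1.18 0.31 0.  ]
```

View pics/top5.png

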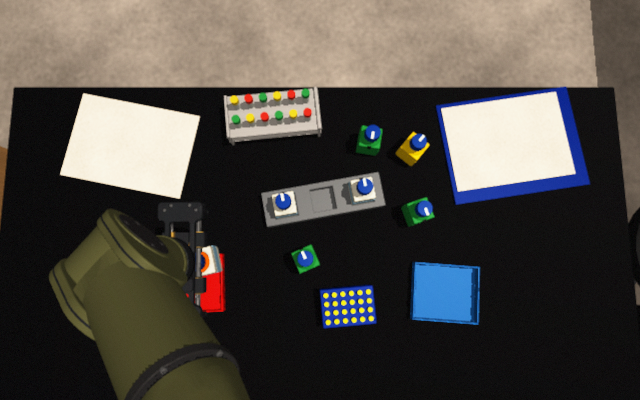

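```bash
python3 -m creep '[20,-13,5,1,0.3,0,20,-13,10,0,0,0,16,-11,10,0,0,0,6,-4,10,0,0,0,0,0,0,0,0,0]' | head -2;  python3 - <<'E'
from h import *
togo([.466,.287,.12])
E
```

```text
clock: 10.88
tool_pos: [0.4653, 0.2875, 0.2328]
t 10.88 tcp [0.4653 0.2875 0.2328] q [-0.33  0.62 -0.51  1.81  0.4   0.8  -1.  ] F [-0.7  0.3 -1. ] op 33.3
tool shift mm [-1.600e+00 -1.000e-01  1.128e+02] tilt deg 0.68 jaw yaw 1.77 x axis yaw 91.78
level rotvec tool deg [ 0.41 -0.55 -0.  ]
```

```bash
python3 -m creep '[-1,0,15,0.4,-0.5,0,0,0,22,0,0,0,0,0,22,0,0,0,0,0,18,0,0,0,0,0,10,0,0,0]' | head -2; python3 -m creep '[0,0,0,0,0,0]' | head -2; python3 - <<'E'
from h import *
togo([.466,.287,.0937])
d=snapshot('scene');im=d['color'][:,:,::-1][100:240,340:540];cv2.imwrite('pics/scene5.png',cv2.resize(im,None,fx=4,fy=4))
E
```

```text
clock: 11.3
tool_pos: [0.4729, 0.282, 0.1445]
clock: 11.38
tool_pos: [0.4729, 0.2796, 0.1422]
t 11.38 tcp [0.4729 0.2796 0.1422] q [-0.38  0.75 -0.41  1.88  0.51  0.61 -1.09] F [-0.2 -0.1 -1.6] op 33.2
tool shift mm [ 7.8 -7.  48.4] tilt deg 0.45 jaw yaw 1.24 x axis yaw 91.24
level rotvec tool deg [0.36 0.28 0.  ]
```

View pics/scene5.png

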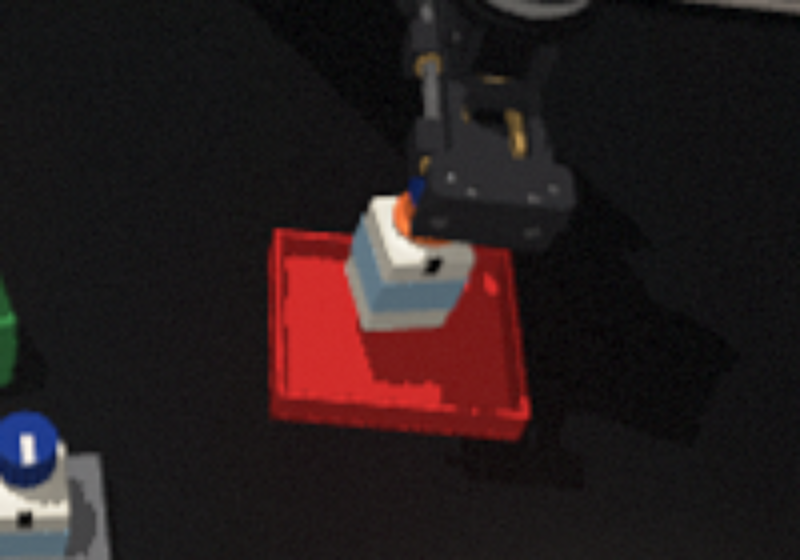

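The bottle hangs upright over the red tray, at about (447,165) in the scene image. I lower it gently.

```bash
python3 -m creep '[5,-5,8,0.4,0.3,0,2,-2,10,0,0,0,0,0,9,0,0,0,0,0,5,0,0,0,0,0,0,0,0,0]' | head -2; python3 - <<'E'
from h import *
togo([.466,.287,.0937])
E
```

```text
clock: 11.85
tool_pos: [0.4683, 0.2876, 0.1106]
t 11.85 tcp [0.4683 0.2876 0.1106] q [-0.41  0.8  -0.38  1.9   0.54  0.53 -1.14] F [-0.3  0.5 -1.9] op 33.1
tool shift mm [-0.6 -2.4 16.8] tilt deg 0.35 jaw yaw 1.08 x axis yaw 91.08
level rotvec tool deg [ 0.24 -0.25  0.  ]
```

```bash
python3 -m creep '[0,-1,4,0.2,-0.2,0,0,0,4,0,0,0,0,0,3,0,0,0,0,0,0,0,0,0]' | head -4; python3 - <<'E'
from h import *
togo([.466,.287,.0937])
E
```

```text
clock: 12.18
tool_pos: [0.4675, 0.2882, 0.0988]
eef_rot: [0.7, 0.714, 0.001, 0.0]
contact_force: [0.5, 0.1, -0.6]
t 12.18 tcp [0.4675 0.2882 0.0988] q [-0.42  0.82 -0.36  1.9   0.55  0.52 -1.15] F [ 0.5  0.1 -0.6] op 33.4
tool shift mm [-1.1 -1.5  5.1] tilt deg 0.1 jaw yaw 1.11 x axis yaw 91.11
level rotvec tool deg [ 0.08 -0.06 -0.  ]
```

```bash
python3 -m creep '[0,0,3,0,0,0,0,0,1,0,0,0,0,0,0,0,0,0]' | sed -n 2,4p; python3 -m creep '[0,0,2,0,0,0,0,0,0,0,0,0]' | sed -n 1,4p;python3 -c "
from h import *
togo([.466,.287,.0937])"
```

```text
tool_pos: [0.4678, 0.2883, 0.0946]
eef_rot: [0.7, 0.714, 0.001, 0.0]
contact_force: [-0.8, -0.9, -1.4]
clock: 12.6
tool_pos: [0.4682, 0.2879, 0.0935]
eef_rot: [0.7, 0.714, 0.001, 0.001]
contact_force: [-0.5, -0.0, -1.2]
t 12.6 tcp [0.4682 0.2879 0.0935] q [-0.43  0.83 -0.35  1.91  0.56  0.5  -1.15] F [-0.5 -0.  -1.2] op 33.2
tool shift mm [-0.8 -2.2 -0.2] tilt deg 0.18 jaw yaw 1.07 x axis yaw 91.07
level rotvec tool deg [ 0.18 -0.04  0.  ]
```

```bash
for i in 1 2 3; do python3 -m creep '[0,0,2,0,0,0,0,0,0,0,0,0]' | sed -n '2p;4p'; done
```

```text
tool_pos: [0.469, 0.2872, 0.0935]
contact_force: [0.1, -0.2, -1.0]
tool_pos: [0.4695, 0.2865, 0.0934]
contact_force: [-0.5, -0.2, -2.1]
tool_pos: [0.47, 0.2857, 0.093]
contact_force: [0.8, 0.2, -2.3]
```

```bash
for i in 1 2; do python3 -m creep '[-0.5,-1,3,0,0,0,0,0,0,0,0,0]' | sed -n '2p;4p'; done; python3 - <<'E'
from h import *
togo([.466,.287,.0937])
d=snapshot('scene');im=d['color'][:,:,::-1][100:240,340:540];cv2.imwrite('pics/scene6.png',cv2.resize(im,None,fx=4,fy=4))
E
```

```text
tool_pos: [0.4704, 0.2847, 0.0918]
contact_force: [-0.6, -0.4, -1.3]
tool_pos: [0.4715, 0.2838, 0.0904]
contact_force: [-0.3, -0.6, -1.9]
t 13.43 tcp [0.4715 0.2838 0.0904] q [-0.44  0.83 -0.33  1.92  0.57  0.48 -1.17] F [-0.3 -0.6 -1.9] op 33.7
tool shift mm [ 3.3 -5.4 -3.4] tilt deg 1.02 jaw yaw 0.83 x axis yaw 90.83
level rotvec tool deg [ 1.01  0.18 -0.  ]
```

View pics/scene6.png

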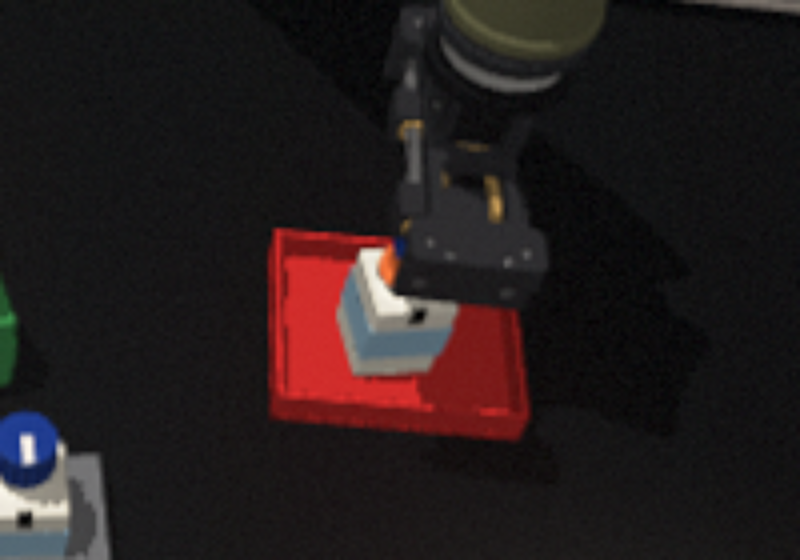

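```bash
python3 - <<'E'
from h import *
d=snapshot('scene')
for z in(.004,.008,.012,.016): print(z,atz(d,(438.7,193.7),z).round(4))
E
python3 -m creep '[2,-3,0,1,0.2,0,0,0,0,0,0,0]' | sed -n '2p;4p';python3 -c "
from h import *
togo([.466,.287,.0937])"
```

```text
0.004 [0.4954 0.2907 0.004 ]
0.008 [0.4983 0.2897 0.008 ]
0.012 [0.5013 0.2887 0.012 ]
0.016 [0.5042 0.2877 0.016 ]
tool_pos: [0.4689, 0.2862, 0.0904]
contact_force: [-0.4, -1.9, 4.9]
t 13.7 tcp [0.4689 0.2862 0.0904] q [-0.42  0.83 -0.35  1.91  0.56  0.5  -1.15] F [-0.4 -1.9  4.9] op 33.1
tool shift mm [ 0.8 -2.9 -3.3] tilt deg 0.06 jaw yaw 0.83 x axis yaw 90.83
level rotvec tool deg [-0.02 -0.05 -0.  ]
```

Upward force is now 5 N and the tool is level, so the bottle is on the floor. I release it.

```bash
python3 -m creep '[0,0,0,0,0,0,0,0,0,0,0,0,0,0,0,0,0,0,0,0,0,0,0,0]' 62 | sed -n '2,5p'; python3 -m creep '[0,0,-8,0,0,0,0,0,-15,0,0,0,0,0,-20,0,0,0,0,0,-20,0,0,0,0,0,-20,0,0,0]' | sed -n '1,5p'
```

```text
tool_pos: [0.4676, 0.2874, 0.0889]
eef_rot: [0.702, 0.712, -0.0, -0.002]
contact_force: [0.0, 0.3, -0.8]
opening: 0.655
clock: 14.45
tool_pos: [0.4643, 0.2858, 0.1716]
eef_rot: [0.701, 0.713, -0.006, -0.004]
contact_force: [0.9, -0.7, -0.8]
opening: 0.7
```

```bash
python3 -m creep '[0,-20,-20,0,0,0,0,-30,-20,0,0,0,0,-30,-10,0,0,0,0,-20,0,0,0,0,0,0,0,0,0,0]' | sed -n '1,5p'; python3 - <<'E'
from h import *
togo([.466,.287,.0937])
d=snapshot('scene');im=d['color'][:,:,::-1]
cv2.imwrite('pics/scene7.png',cv2.resize(im[130:230,380:500],None,fx=6,fy=6,interpolation=cv2.INTER_CUBIC));cv2.imwrite('pics/scene7f.png',im)
d=snapshot('top');cv2.imwrite('pics/top7.png',d['color'][:,:,::-1])
E
```

```text
clock: 14.87
tool_pos: [0.3641, 0.2861, 0.2311]
eef_rot: [0.702, 0.712, 0.0, -0.003]
contact_force: [0.4, -0.6, 0.3]
opening: 0.706
t 14.87 tcp [0.3641 0.2861 0.2311] q [-0.43  0.53 -0.51  2.03  0.39  0.67 -1.17] F [ 0.4 -0.6  0.3] op 62.2
tool shift mm [ -1.2 102.5 137. ] tilt deg 0.38 jaw yaw 0.84 x axis yaw 90.84
level rotvec tool deg [-0.26 -0.28 -0.  ]
```

View pics/scene7.png

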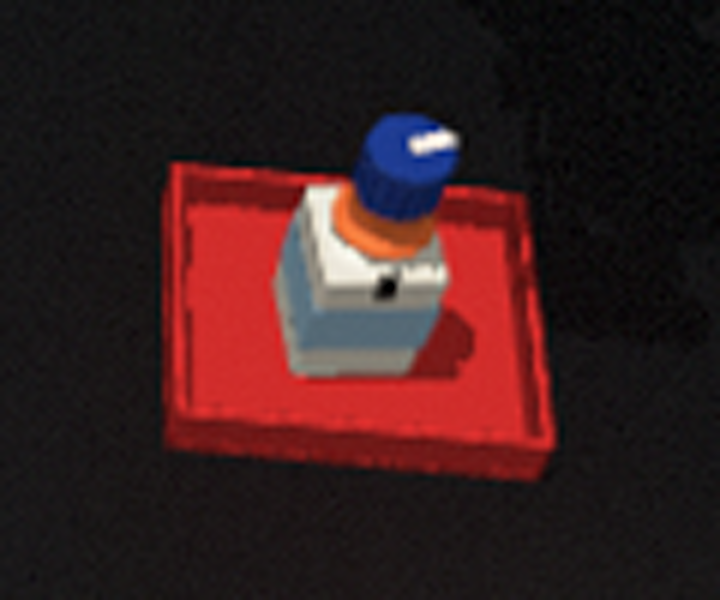

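View pics/scene7f.png

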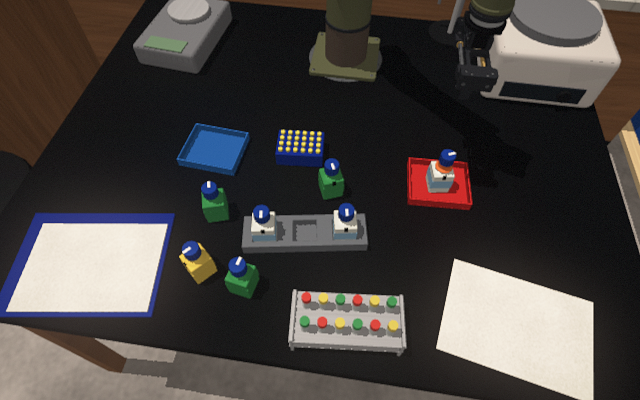

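View pics/top7.png

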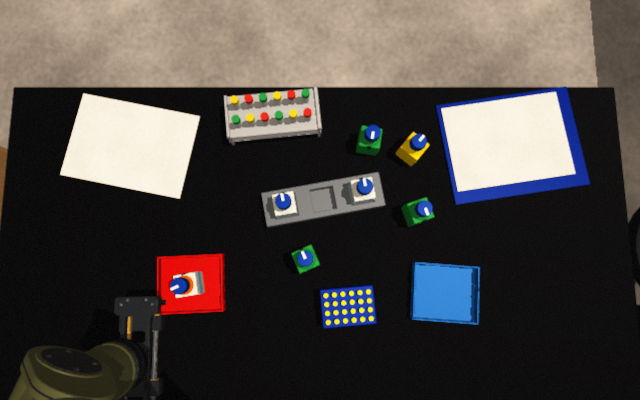

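```bash
python3 - <<'E'
from h import *
s=snapshot('scene');t=snapshot('top')
im=t['color'][:,:,::-1][230:330,130:250];cv2.imwrite('pics/top8.png',cv2.resize(im,None,fx=6,fy=6,interpolation=cv2.INTER_CUBIC))
c=(448,153.5)
print('cap',atz(s,c,.122)); 
for n,d in(('s',s),('t',t)):
  for z in(.122,.096,.077,.004):
    print(n,z,proj(d,[.468,.2875,z]).round(1))
E
```

```text
cap [0.46551423 0.28323016 0.122     ]
s 0.122 [449.9 154.6]
s 0.096 [446.9 161.7]
s 0.077 [444.8 166.8]
s 0.004 [437.3 184.7]
t 0.122 [176.5 284.7]
t 0.096 [180.1 284.1]
t 0.077 [182.7 283.8]
t 0.004 [191.6 282.5]
```

View pics/top8.png

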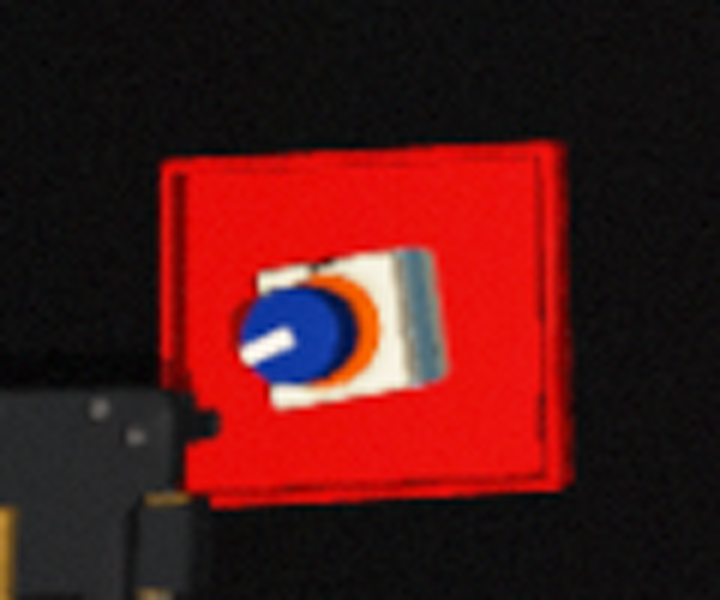

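```bash
python3 -m creep '[0,0,0,0,0,0]' | head -4; python3 -c "
from plant import *
print(finish_job())"
```

```text
clock: 15.15
tool_pos: [0.3703, 0.2859, 0.2295]
eef_rot: [0.705, 0.71, 0.001, -0.003]
contact_force: [0.4, 0.0, -0.1]
the job is handed in; nothing more can be done
None
```

I twisted the loose cap on the middle bottle about 78° anticlockwise in the rack, then lifted the bottle by its cap and set it upright in the red tray. I let go, backed the gripper off to TCP z ≈ 0.23 m and handed in at about 15 s; no verdict was reported.

**Cap:** the pictures put the pointer about 100° from the mark (roughly 1.7–1.8 rad), both in the rack after the twist and in the tray. These are readings by eye, not exact measurements.

**Bottle:** its cap top lies within about 2–3 pixels of where an upright bottle would put it in both cameras. The bottle stands near the tray centre, clear of the walls. During the final lowering the tool tilted 1° and drifted a few millimetres before I levelled it. The floor was also met about 3 mm lower than I had calculated. The upward force at contact was about 5 N.

**Tight bottles:** both still stand in their rack pockets in the last pictures, judged by eye only.

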